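Switch off the parcel turntable and index it by hand to the next notch

ROBOT

A 7-joint arm with a two-finger parallel gripper is mounted at the origin on the work surface. World frame = base frame: x ahead of the robot, y to its left, z up, the work surface at z = 0. Lengths are in m, angles in degrees, forces in N, time in s.
With the tool pointing down it reaches from about 0.35 to 0.9 m from the base axis. Payload 8.1 kg.
Tool frame: the origin (TCP) lies midway between the tips of the shut fingers; the grasp point (between the pads) lies 19 mm behind it (r.tcp_to_grasp is the distance from the TCP to the grasp point, in m); z points along the fingers, y is the line along which they close (so a half turn about z gives the same grasp; the last joint's range is limited). The gripper opens to 85 mm and grips with 20 to 120 N. Pads are 22 mm wide; open, the fingers measure 114 mm over their backs; the gripper's body (76 mm by 85 mm) begins 54 mm behind the grasp point. The pads swing forward as they close: fully open they stand 13 mm farther back than shut.
Start: joints at [-69.935, 24.895, 1.432, 90.138, -0.665, 64.973, -4.303], TCP at [0.273, 0.562, 0.231] pointing down, gripper open.
Joint ranges: [-149.89, 149.89], [-25.12, 119.58], [-72.63, 75.52], [4.76, 147.25], [-75.54, 255.54], [6.69, 114.76], [-157.13, 157.13]. Speed limits (degrees/s): [127.2, 127.2, 172.46, 172.46, 180, 180, 180].

INTERFACE

Orientations are given as a 3x3 rotation matrix whose columns are the frame's x, y, z axes.
In Python, from plant import get_obs, cams, r, search_frame, trace, place_of gives the robot as it stands. The module is installed in compiled form; this text tells all that it offers.
- The arm moves only by the tool carry_out, never from a script. Its argument "series" is a list of rows, each a list of 3 entries, a list of its own where there are three numbers: the shift along the world's x, y, z normalised to -1 to 1, where 1 is 250 mm, then the turn, a rotation vector about the world's x, y, z normalised to -1 to 1, where 1 is 180 degrees, then the closure, from -1 (fully open) to 1 (shut). A call has 1 to 8 rows; each row is the pose to reach, as a shift and turn from the pose commanded when the call began, turning the shorter way round; what a row does not reach only later rows make up. A row lasts 1/12 s, in which the tool goes at most 41.7 mm and 7.16 degrees, less where a joint would pass 70% of its speed; a pose out of reach is approached as far as the arm can. A call with a number of a shift or a turn outside -1 to 1 is refused whole. A call with a gripper value outside its range is refused whole. The fingers move at their own pace and stop on an object; the grip force is fixed at half the most. Time passes only in rows, so rows that repeat a pose let the fingers close. It gives the time, the measured TCP pose, the force, the opening and the grip force at its end, in the units of the state.
- get_obs(): the state, without advancing time (a new reading comes with each control period).
- cams.capture(name): name is "side" or "top" or "wrist"; returns the picture (400x640x3 uint8, red, green, blue); there is no depth.
- cams.calibration(name): a dict with "intrinsics" (3x3 intrinsics, pixels), "pose" (4x4, takes a point from camera to world coordinates). Camera axes: x right, y down, z forward; pixel columns grow to the right and rows downward; lengths in m; the calibration is good to about 2 mm. The wrist camera is an equidistant fisheye: a pixel r from the principal point sees the ray r / f radians off the axis. A picture is of the moment at which its call begins: read the wrist's pose just before it. calibration takes no time and is no camera call; for the wrist camera it gives the pose at the moment of the call.
- r.sign_off(): hands the job in; it is judged then, once.
Trained networks look in the newest picture that a camera, given by its name, has taken for a name from the list of things; names that differ only in an ending like _2 or _b are one class to them, and where a whole thing is asked for, a point or a joint stands for the part that bears it (a point fixed in the world has none). Each returns a list of dicts, best first, with "confidence" (0 to 1); they miss things now and then, are a little off and sometimes report something else, mostly with a low value. They report only what shows in the picture. A call takes as long as a camera call.
- search_frame(camera, name): "box" ([left, top, right, bottom] in pixels, round what is visible of it).
- trace(camera, name): "region" (400x640 bool, what is visible of it) and "box" ([left, top, right, bottom] in pixels, round what is visible of it).
- place_of(camera, name): "position" ([row, column] in pixels: a listed point, or the origin of a listed thing).
The state is a dict: "time": time; "joint_positions": joint angles; "qvel": joint speeds; "effort": joint torques, N m; "tcp_pos": TCP position; "tcp_rot": TCP orientation; "force": force on the tool from outside, world axes, zero at the start; "torque": the same for the moment, N m; "gripper_width": opening from 0.0 (shut) to 1.0 (fully open); "grip_force": force on a finger pad.
Only numpy, scipy, OpenCV 4.12 (cv2) and the standard library are available. Lean on these libraries where they do the work, as an engineer would, in place of code of your own. Each camera call takes 0.05 s, during which the arm holds its last target. There are 200 camera calls.

TASK

The parcel turntable on the packing bench must be stopped and the carton's next side brought round for labelling: first turn the big bar knob (drive speed) on the sloping console anticlockwise, as seen facing the console, all the way to its off end stop. Only then swing the turntable by its upright handle one quarter turn anticlockwise, seen from above, so that it drops into the next notch, and let go. Leave the small round knob on the console as it is, and do not push the other things on the bench about.

Things in the scene. Friction and masses are not known exactly. Their poses are not given: they have to be found in the camera images.
- console: Grey console, 165 mm deep, 270 wide, fixed left or right of the bench's middle. Origin: centre of underside; x away from its front, y to the left as one faces it, z up. Its face slopes 30 degrees down to the front (robot side), 30 mm high in front, 125 behind. Halfway up it: the bar knob, 55 mm to +y of the middle, and the small round knob, 85 mm to -y.
- knob_grip (a point): On the bar knob's axis, the height to grip. Black skirt 72 mm across, on it a straight bar 66 mm long, 16 wide, 44 high; this point is 24 mm above the skirt's top, 20 below the bar's top. Frame turns with the knob: x along the bar to its end with the white line, y across it (close the grip along y), z outward along the axis, square to the face (30 degrees off vertical).
- speed_knob (a joint): Turn of the bar knob, rad: 0 = off, against the hard end stop (white line at the black dash of its dotted scale, lower left as one faces it); grows clockwise; other end 4.6 (fastest). Starts 2.2 to 3.8 from off, so it takes several grasps. Rubs with about 0.12 N m, stays where left.
- small_knob (a joint): Turn of the small round black knob (36 mm across, 24 mm high) on the same face; starts at 0; leave it alone.
- stand: Dark round foot of the turntable, 230 mm across, 28 mm high, fixed to the bench on the other side from the console. Origin: centre of its underside, on the turntable's vertical axis.
- turntable (a joint): Turn of the turntable, rad, growing anticlockwise from above. Steel disc 264 mm across, top 46 mm high; carton 100 x 100 x 70 mm fixed on it. Notches every 1.571: starts in the one at 0, next at 1.571, one more at 3.142 (too far). A spring pulls it to the nearest notch: up to about 0.7 N m (7 N at the handle) resist over the first half of the quarter turn, then it is pulled on, also when let go.
- handle (a point): On the axis of the turntable's upright round handle, 115 mm above the bench: the height to grip. A black post 22 mm thick, top 25 mm above this point, 108 mm from the turntable's axis, fixed to the disc (the fingers may slip round it). At the start it stands on the side nearer the robot, to the left.
- tape: Roll of clear tape lying flat, 96 mm across, 48 mm high, a bystander; origin at the centre of its underside.
- jar: Glass jar, 64 mm across, 85 mm high, between console and turntable, a bystander; origin at the centre of its underside.
- spray: White bottle, 66 mm across, 190 mm high, a bystander; origin at the centre of its underside.
- parcel: Small loose carton 110 x 80 x 60 mm, a bystander; origin at the centre of its underside.
- mug: White mug, 80 mm across, 90 mm high, a bystander; origin at the centre of its underside.
- driver: Screwdriver lying flat, 200 mm long, a bystander, between the robot and the equipment; origin under its middle.
- spanner: Open spanner lying flat, 180 mm long, a bystander, between the robot and the equipment; origin under its middle.

How it is judged:
By the outcome, as a careful person would: the job done as asked, in the order asked, and still so for the second after the job is handed in, with the robot touching nothing.
It also fails if it takes over 72 s, if anything falls off the work surface, if the arm or the gripper's body presses on something with over 40 N, if the wrist force passes 120 N, or if a joint passes its speed limit or range.

## Working session

There is one attempt and no reset: what is moved stays moved. The work goes in short steps, Python scripts to look and compute and a tool call to move; the robot and the scene stay as the last step left them, time stands still between calls to the robot, and variables do not carry over. Pictures are saved under pics/ and viewed, at most 10 in all, crops included, and the job is handed in when it is done.

Besides the shell and the picture viewer there is one more tool, called by a JSON object that holds its "api" and its "payload", one argument or row to a line. carry_out: Moves the arm, as the interface text tells. Scaled input: -1 to 1 covers 250 mm each way for a shift and 180 degrees each way for a turn. Its arguments: {"type":"object","properties":{"series":{"type":"array","items":{"type":"array"}}},"required":["series"]}

```bash
mkdir -p pics
cat > h.py <<'E'
import numpy as np, cv2
from plant import get_obs, cams, r, search_frame, trace, place_of
def ray(cam,rc,cal=None):
    c=cal or cams.calibration(cam); K=np.array(c["intrinsics"]);P=np.array(c["pose"])
    u=np.array([(rc[1]-K[0,2])/K[0,0],(rc[0]-K[1,2])/K[1,1]])
    if cam=="wrist":
        t=np.linalg.norm(u); d=np.r_[u/max(t,1e-9)*np.sin(t),np.cos(t)]
    else: d=np.r_[u,1]
    d=P[:3,:3]@d; return P[:3,3],d/np.linalg.norm(d)
def onz(o,d,z): return o+d*(z-o[2])/d[2]
def tri(rays):
    A=sum(np.eye(3)-np.outer(d,d) for o,d in rays);b=sum((np.eye(3)-np.outer(d,d))@o for o,d in rays)
    p=np.linalg.solve(A,b);return p,max(np.linalg.norm(np.cross(p-o,d)) for o,d in rays)
def save(cam,name):
    im=cams.capture(cam);cv2.imwrite("pics/%s.png"%name,im[:,:,::-1]);return im
E
python3 - <<'E'
from h import *
np.set_printoptions(precision=3,suppress=True)
a=save("side","side1");b=save("top","top1")
cv2.imwrite("pics/both1.png",np.vstack([a,b])[:,:,::-1][:, :])
for c in("side","top"): print(c,np.array(cams.calibration(c)["pose"]))
R={}
for n in["knob_grip","handle","console","stand","jar","spray","tape","parcel","mug"]:
    for c in("side","top"):
        q=place_of(c,n)
        if q: R[n,c]=q[0];print(n,c,q[0]["position"],q[0]["confidence"], onz(*ray(c,q[0]["position"]),0.0))
    if (n,"side") in R and (n,"top") in R: print(n,tri([ray(c,R[n,c]["position"]) for c in("side","top")]))
print(get_obs()["time"])
E
```

```text
side [[ 0.905 -0.242  0.35   0.158]
 [-0.425 -0.56   0.712 -0.759]
 [ 0.024 -0.793 -0.609  0.759]
 [ 0.     0.     0.     1.   ]]
top [[ 0.004 -0.996  0.089  0.439]
 [-1.    -0.002  0.025 -0.017]
 [-0.025 -0.089 -0.996  1.1  ]
 [ 0.     0.     0.     1.   ]]
knob_grip side [159.5, 266.1] 0.7 [0.563 0.429 0.   ]
knob_grip top [216.8, 214.1] 0.89 [0.517 0.283 0.   ]
knob_grip (array([0.507, 0.254, 0.111]), np.float64(0.0028575952242673106))
handle side [250.2, 308.7] 0.76 [ 0.507 -0.052  0.   ]
handle top [240.2, 388.1] 0.87 [ 0.457 -0.177  0.   ]
handle (array([ 0.454, -0.16 ,  0.116]), np.float64(0.0007688702951578821))
console side [195.9, 280.3] 0.94 [0.528 0.205 0.   ]
console top [209.2, 245.2] 0.81 [0.538 0.2   0.   ]
console (array([0.533, 0.202, 0.001]), np.float64(0.005303628151087212))
stand side [300.0, 354.8] 0.97 [ 0.535 -0.249  0.   ]
stand top [206.8, 407.2] 0.62 [ 0.545 -0.229  0.   ]
stand (array([ 0.547, -0.233, -0.023]), np.float64(0.00024120107627770081))
jar side [232.7, 317.0] 0.64 [0.558 0.002 0.   ]
jar top [203.6, 324.3] 0.56 [ 0.553 -0.01   0.   ]
jar (array([ 0.552, -0.01 ,  0.012]), np.float64(0.00012676169640400562))
spray side [217.9, 356.2] 0.85 [0.693 0.015 0.   ]
spray top [150.5, 312.4] 0.6 [0.696 0.022 0.   ]
spray (array([ 0.698,  0.023, -0.007]), np.float64(0.00017215763017250254))
tape side [249.9, 262.4] 0.96 [ 0.394 -0.002  0.   ]
tape top [264.6, 318.1] 0.66 [0.392 0.006 0.   ]
tape (array([ 0.394,  0.005, -0.006]), np.float64(0.0019385226138412415))
parcel side [215.9, 356.4] 0.59 [0.698 0.023 0.   ]
parcel top [135.6, 244.7] 0.8 [0.737 0.206 0.   ]
parcel (array([ 0.814,  0.235, -0.198]), np.float64(0.02543335090225413))
mug side [274.8, 424.6] 0.69 [ 0.737 -0.251  0.   ]
mug top [137.8, 418.1] 0.94 [ 0.73 -0.26  0.  ]
mug (array([ 0.728, -0.258,  0.011]), np.float64(0.0007956099505862989))
1.0
```

Run:
```python
import cv2,numpy as np
a=cv2.imread("pics/side1.png")[60:340,150:470];b=cv2.imread("pics/top1.png")[90:330,140:480]
b=cv2.resize(b,(800,565)); cv2.imwrite("pics/top_c.png",b)
a=cv2.resize(a[40:190,40:190],(600,600),interpolation=cv2.INTER_CUBIC); cv2.imwrite("pics/side_c.png",a)
```

```text
(no output)
```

View pics/top_c.png

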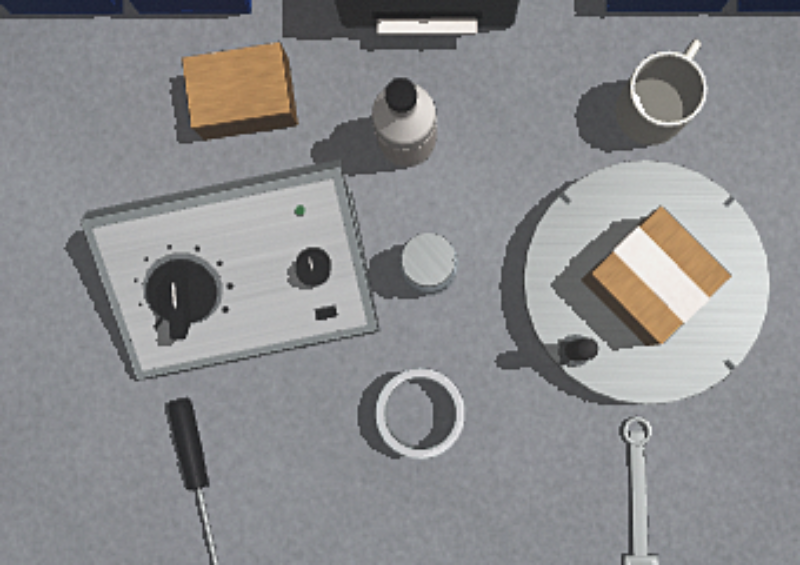

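View pics/side_c.png

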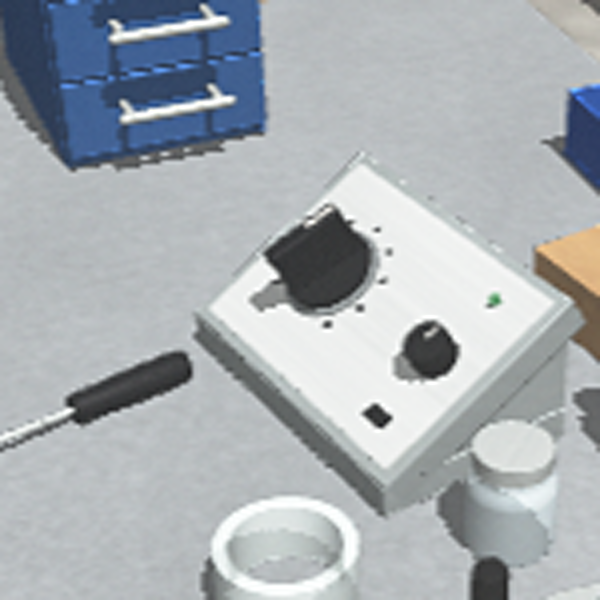

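The console is yawed about 12°. The bar points roughly straight up-slope, with its white line at about (175,293) in the top crop, and the handle is at about (580,348). Next I work out the hover pose over the knob.

```bash
cat >> h.py <<'E'
from scipy.spatial.transform import Rotation as Ro
np.set_printoptions(precision=4,suppress=True)
def face(psi):
    p=np.radians(psi);xc=np.array([np.cos(p),np.sin(p),0]);yc=np.array([-np.sin(p),np.cos(p),0])
    n=-.5*xc+np.array([0,0,np.sqrt(.75)]); up=np.cross(yc,n)  # up-slope
    return n,up,yc
def Rbar(psi,a):  # tool: z=-n, tool x along direction at angle a clockwise from up-slope (deg)
    n,up,yc=face(psi); a=np.radians(a); x=np.cos(a)*up-np.sin(a)*yc
    return np.c_[x,np.cross(-n,x),-n]
def cmd(p,R,ref=None):
    o=ref or get_obs(); d=(np.array(p)-o["tcp_pos"])/.25
    w=Ro.from_matrix(R@np.array(o["tcp_rot"]).T).as_rotvec()/np.pi
    return np.round(d,3),np.round(w,4),"deg",round(np.linalg.norm(w)*180,1)
E
python3 - <<'E'
from h import *
o=get_obs();print(o["tcp_rot"],o["tcp_pos"])
def px(u,v):return [v/2.353+90,u/2.353+140]
# console yaw from face-edge pixels: front edge corners at z=.03, back z=.125
A=onz(*ray("top",px(140,378)),.03);B=onz(*ray("top",px(378,328)),.03);C=onz(*ray("top",px(340,165)),.125);D=onz(*ray("top",px(82,222)),.125)
print(A,B,C,D)
for p,q in((B,A),(C,D)): print(np.degrees(np.arctan2(-(q-p)[0],(q-p)[1])))
psi=12; n,up,yc=face(psi)
k=np.array([.507,.254,.111]); top=k+.02*n
def onpl(rc):
    o_,d=ray("top",rc);return o_+d*((top-o_)@n)/(d@n)
for nm,(h,t) in {"top":(px(173,283),px(180,330))}.items():
    v=onpl(h)-onpl(t);print("bar",np.linalg.norm(v),np.degrees(np.arctan2(-v@yc,v@up)))
for a in(12,-168): print(a,cmd(k+.10*n,Rbar(psi,a)))
print(n)
E
```

```text
[[-0.8992  0.4375  0.0001]
 [ 0.4375  0.8992  0.    ]
 [-0.      0.0001 -1.    ]] [0.2735 0.562  0.2313]
[0.4276 0.3105 0.03  ] [0.4832 0.0504 0.03  ] [0.6438 0.0842 0.125 ] [0.5855 0.3452 0.125 ]
12.051671520608766
12.5967052686075
bar 0.05215746995129541 9.005467280888478
12 (array([ 0.739, -1.274, -0.135]), array([ 0.2282, -0.0039, -0.83  ]), 'deg', np.float64(155.0))
-168 (array([ 0.739, -1.274, -0.135]), array([-0.0029, -0.168 ,  0.1408]), 'deg', np.float64(39.5))
[-0.4891 -0.104   0.866 ]
```

{"api": "carry_out", "payload": {
  "series": [
    [[0.5,-0.9,0.0],[-0.003,-0.168,0.141],-1],
    [[0.5,-0.9,0.0],[-0.003,-0.168,0.141],-1],
    [[0.5,-0.9,0.0],[-0.003,-0.168,0.141],-1],
    [[0.5,-0.9,0.0],[-0.003,-0.168,0.141],-1],
    [[0.5,-0.9,0.0],[-0.003,-0.168,0.141],-1],
    [[0.5,-0.9,0.0],[-0.003,-0.168,0.141],-1],
    [[0.5,-0.9,0.0],[-0.003,-0.168,0.141],-1],
    [[0.5,-0.9,0.0],[-0.003,-0.168,0.141],-1]
  ]
}}

```text
time: 1.67
tcp_pos: [0.399, 0.3329, 0.231]
tcp_rot: [[-0.872, -0.024, 0.489], [0.029, 0.994, 0.101], [-0.489, 0.102, -0.866]]
force: [0.9, -0.4, 0.4]
gripper_width: 0.999
grip_force: 0.0
```

{"api": "carry_out", "payload": {
  "series": [
    [[0.239,-0.374,0.05],[0,0,0],-1],
    [[0.239,-0.374,0.05],[0,0,0],-1],
    [[0.239,-0.374,0.05],[0,0,0],-1],
    [[0.239,-0.374,0.05],[0,0,0],-1],
    [[0.239,-0.374,0.05],[0,0,0],-1]
  ]
}}

```text
time: 2.08
tcp_pos: [0.4593, 0.243, 0.2446]
tcp_rot: [[-0.871, -0.024, 0.49], [0.031, 0.994, 0.103], [-0.49, 0.105, -0.866]]
force: [-0.2, 1.0, 0.2]
gripper_width: 1.001
grip_force: 0.0
```

Run:
```python
from h import *
o=get_obs();print(o["time"],o["tcp_pos"],o["tcp_rot"],o["joint_positions"],o["force"])
cal=cams.calibration("wrist");im=save("wrist","w1")
print(cal["pose"],cal["intrinsics"])
q=place_of("wrist","knob_grip");print(q[:2])
t=place_of("top","knob_grip")
if q: 
  rw=ray("wrist",q[0]["position"],cal)
  for c,p in(("side",[159.5,266.1]),("top",[216.8,214.1])): print(c,tri([rw,ray(c,p)]))
  print(tri([rw,ray("side",[159.5,266.1]),ray("top",[216.8,214.1])]))
```

```text
2.0833 [0.4593 0.243  0.2446] [[-0.8714 -0.0242  0.4899]
 [ 0.0306  0.9942  0.1035]
 [-0.4896  0.1051 -0.8656]] [-60.179    0.0764  15.3646 128.8212  33.5359  29.446   18.6395] [-0.1807  0.9693  0.1724]
[[-0.0247  0.6929  0.7206  0.3259]
 [ 0.9941 -0.0592  0.091   0.2306]
 [ 0.1058  0.7186 -0.6873  0.3324]
 [ 0.      0.      0.      1.    ]] [[309.7069   0.     324.8819]
 [  0.     309.7069 203.9642]
 [  0.       0.       1.    ]]
[{'position': [166.0, 317.4], 'confidence': 0.7}]
side (array([0.5032, 0.2512, 0.1141]), np.float64(0.0007510025836235236))
top (array([0.5092, 0.2527, 0.1083]), np.float64(0.0008664245570184183))
(array([0.5062, 0.2525, 0.1121]), np.float64(0.0029665457895958892))
```

View pics/w1.png

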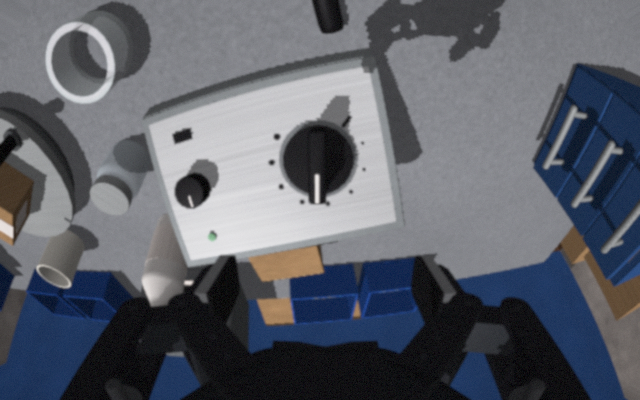

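In the wrist view the bar stands vertical at column 317, rows 130 to 203, with the white end at the bottom. The scale dash is at about (347,121). I compute both angles in the plane of the face.

Run:
```python
from h import *
psi=12.3;n,up,yc=face(psi);k=np.array([.506,.2525,.1115])
def pl(u,v,h):
    o_,d=ray("wrist",[v,u]);c=k+h*n;return o_+d*((c-o_)@n)/(d@n)
def ang(v): return np.degrees(np.arctan2(-v@yc,v@up)),np.linalg.norm(v)
h=.02
print("bar",ang(pl(318,203,h)-pl(316,130,h)),"centre top",(pl(318,203,h)+pl(316,130,h))/2-h*n)
print("whiteline",ang(pl(318,203,h)-pl(317.5,176,h)))
# dash relative to axis, face ~ 24mm + skirt below; try skirt heights
for s in(.03,.036): print("dash",ang(pl(347,121,-s)-k),[ang(pl(*p,-s)-k) for p in((277,136),(271,162),(281,186),(302,202),(328,204),(351,191),(363,170),(362,143))])
for (u0,v0,u1,v1) in((148,120,378,62),(190,265,400,222)):
    v=pl(u1,v1,-.03)-pl(u0,v0,-.03);print("yaw err",ang(v))
o=get_obs()
for d in(.07,-0.019,):print(cmd(k-d*-1*n if d>0 else k+d*n,Rbar(psi,12-180)))
```

```text
bar (np.float64(10.89556806396104), np.float64(0.06387891123266659)) centre top [0.5026 0.2541 0.1098]
whiteline (np.float64(11.443563029562235), np.float64(0.02427380983666091))
dash (np.float64(-132.25484967687072), np.float64(0.06005138642825183)) [(np.float64(136.68396261839038), np.float64(0.057112439688414736)), (np.float64(103.25877897706094), np.float64(0.05577002264675338)), (np.float64(68.90801213351932), np.float64(0.053853238076855894)), (np.float64(32.77954622076925), np.float64(0.05387648523518728)), (np.float64(-2.547171837708765), np.float64(0.05454395546157244)), (np.float64(-37.69673060238228), np.float64(0.055246744210494504)), (np.float64(-68.74222398395804), np.float64(0.05659345100628718)), (np.float64(-101.73575644390644), np.float64(0.05829506633337459))]
dash (np.float64(-131.78385776020693), np.float64(0.06336525106446601)) [(np.float64(135.64990955550138), np.float64(0.060907954172162944)), (np.float64(102.10605948863419), np.float64(0.06005852296896653)), (np.float64(68.01980244829251), np.float64(0.05861325904638273)), (np.float64(32.54929807655319), np.float64(0.05886473547854491)), (np.float64(-2.060134479771305), np.float64(0.05945961489086959)), (np.float64(-36.68718892715203), np.float64(0.0598319330352902)), (np.float64(-67.59680484131285), np.float64(0.06073306632836057)), (np.float64(-100.80879925181482), np.float64(0.061947192376206994))]
yaw err (np.float64(-89.1646669700566), np.float64(0.2545255707778161))
yaw err (np.float64(-90.9235180327959), np.float64(0.25290468121620857))
(array([ 0.056, -0.001, -0.287]), array([0.    , 0.    , 0.0009]), 'deg', np.float64(0.2))
(array([ 0.23 ,  0.037, -0.596]), array([0.    , 0.    , 0.0009]), 'deg', np.float64(0.2))
```

{"api": "carry_out", "payload": {
  "series": [
    [[0.023,0.007,-0.2],[0,0,0],-1],
    [[0.023,0.007,-0.257],[0,0,0],-1],
    [[0.07,0.017,-0.34],[0,0,0],-1],
    [[0.12,0.028,-0.43],[0,0,0],-1],
    [[0.165,0.038,-0.51],[0,0,0],-1],
    [[0.21,0.048,-0.59],[0,0,0],-1],
    [[0.21,0.048,-0.59],[0,0,0],1],
    [[0.21,0.048,-0.59],[0,0,0],1]
  ]
}}

```text
time: 2.9
tcp_pos: [0.5102, 0.2577, 0.0945]
tcp_rot: [[-0.873, -0.031, 0.487], [0.023, 0.994, 0.105], [-0.488, 0.103, -0.867]]
force: [0.0, 0.1, 0.2]
gripper_width: 0.748
grip_force: 0.0
```

{"api": "carry_out", "payload": {
  "series": [
    [[0,0,0],[0,0,0],1],
    [[0,0,0],[0,0,0],1],
    [[0,0,0],[0,0,0],1]
  ]
}}

```text
time: 3.15
tcp_pos: [0.5104, 0.2563, 0.0964]
tcp_rot: [[-0.872, -0.029, 0.489], [0.026, 0.994, 0.104], [-0.489, 0.104, -0.866]]
force: [-0.2, 0.4, 0.7]
gripper_width: 0.301
grip_force: 0.0
```

Run:
```python
from h import *
o=get_obs();print(o["time"],o["tcp_pos"],o["joint_positions"],o["force"],o["torque"],o["gripper_width"],o["grip_force"])
n,up,yc=face(12.3)
print("z err deg",np.degrees(np.arccos(-o["tcp_rot"][:,2]@n)))
for a in(7,14,21,28,35,42,49,56):print(a,n*a/180)
```

```text
3.15 [0.5104 0.2563 0.0964] [-54.1143  21.1681  16.438  133.0911  91.8997   7.7517 -40.1095] [-0.171   0.3816  0.6707] [-0.1396  0.5425  0.0308] 0.30144923852544603 0.0
z err deg 0.12667782316162804
7 [-0.019  -0.0041  0.0337]
14 [-0.038  -0.0083  0.0674]
21 [-0.057  -0.0124  0.101 ]
28 [-0.076  -0.0166  0.1347]
35 [-0.095  -0.0207  0.1684]
42 [-0.114  -0.0249  0.2021]
49 [-0.133  -0.029   0.2358]
56 [-0.152  -0.0331  0.2694]
```

{"api": "carry_out", "payload": {
  "series": [
    [[0,0,0],[0,0,0],1],
    [[0,0,0],[0,0,0],1],
    [[0,0,0],[0,0,0],1],
    [[0,0,0],[0,0,0],1]
  ]
}}

```text
time: 3.48
tcp_pos: [0.5104, 0.2528, 0.0964]
tcp_rot: [[-0.872, -0.024, 0.49], [0.029, 0.995, 0.1], [-0.489, 0.101, -0.866]]
force: [-2.5, -7.6, 2.3]
gripper_width: 0.178
grip_force: 58.6
```

{"api": "carry_out", "payload": {
  "series": [
    [[0,0,0],[-0.009,-0.002,0.017],1],
    [[0,0,0],[-0.019,-0.004,0.034],1],
    [[0,0,0],[-0.038,-0.008,0.067],1],
    [[0,0,0],[-0.057,-0.012,0.101],1]
  ]
}}

```text
time: 3.82
tcp_pos: [0.5105, 0.252, 0.0964]
tcp_rot: [[-0.804, -0.338, 0.49], [-0.334, 0.937, 0.099], [-0.492, -0.084, -0.866]]
force: [-2.3, -9.9, 4.2]
gripper_width: 0.17
grip_force: 58.9
```

```bash
cat > st.py <<'E'
from h import *
o=get_obs();n,up,yc=face(12.3)
print(round(o["time"],2),o["tcp_pos"],o["joint_positions"],"F",o["force"],"T",o["torque"],"w",round(o["gripper_width"],3),round(o["grip_force"],1))
x=-o["tcp_rot"][:,0];print("z err deg",np.degrees(np.arccos(min(1,-o["tcp_rot"][:,2]@n))),"angle",np.degrees(np.arctan2(-x@yc,x@up)),"T.n",np.dot(o["torque"],n))
E
python3 st.py
```

```text
3.82 [0.5105 0.252  0.0964] [-54.5759  21.146   17.3074 133.3183  92.0345   7.6179 -18.9919] F [-2.2519 -9.8559  4.1691] T [-1.8101  0.6043 -1.0933] w 0.17 58.9
z err deg 0.4629531665131916 angle -8.907819570630105 T.n -0.12692622240229634
```

{"api": "carry_out", "payload": {
  "series": [
    [[0,-0.012,0],[-0.019,-0.004,0.034],1],
    [[0,-0.012,0],[-0.038,-0.008,0.067],1],
    [[0,-0.012,0],[-0.057,-0.012,0.101],1],
    [[0,-0.012,0],[-0.076,-0.017,0.135],1],
    [[0,-0.012,0],[-0.095,-0.021,0.168],1],
    [[0,-0.012,0],[-0.114,-0.025,0.202],1],
    [[0,-0.012,0],[-0.133,-0.029,0.236],1],
    [[0,-0.012,0],[-0.152,-0.033,0.269],1]
  ]
}}

```text
time: 4.48
tcp_pos: [0.5119, 0.2504, 0.0971]
tcp_rot: [[-0.168, -0.853, 0.493], [-0.963, 0.248, 0.101], [-0.209, -0.458, -0.864]]
force: [6.3, -4.4, -3.6]
gripper_width: 0.178
grip_force: 61.1
```

```bash
python3 st.py
```

```text
4.48 [0.5119 0.2504 0.0971] [-54.951   21.1439  18.1462 133.5317  95.9039   7.2377  33.3618] F [ 6.2593 -4.3748 -3.6287] T [-0.9625 -0.1106 -0.8008] w 0.178 61.1
z err deg 0.4359990731818185 angle -64.88405175659086 T.n -0.21157411058575262
```

{"api": "carry_out", "payload": {
  "series": [
    [[0,0,0],[-0.019,-0.004,0.034],1],
    [[0,0,0],[-0.038,-0.008,0.067],1],
    [[0,0,0],[-0.057,-0.012,0.101],1],
    [[0,0,0],[-0.076,-0.017,0.135],1]
  ]
}}

```text
time: 4.82
tcp_pos: [0.5129, 0.2504, 0.0976]
tcp_rot: [[0.253, -0.831, 0.496], [-0.967, -0.233, 0.103], [0.03, -0.506, -0.862]]
force: [9.9, -5.2, -3.6]
gripper_width: 0.178
grip_force: 60.9
```

```bash
python3 st.py
```

```text
4.82 [0.5129 0.2504 0.0976] [-55.0554  21.1509  18.3657 133.6108  98.428    7.1904  58.9132] F [ 9.9253 -5.2396 -3.5621] T [-1.1196 -0.4493 -0.7995] w 0.178 60.9
z err deg 0.5371955430618173 angle -92.89491248910684 T.n -0.09761974450249984
```

{"api": "carry_out", "payload": {
  "series": [
    [[0.008,0,0.004],[-0.019,-0.004,0.034],1],
    [[0.008,0,0.004],[-0.038,-0.008,0.067],1],
    [[0.008,0,0.004],[-0.057,-0.012,0.101],1],
    [[0.008,0,0.004],[-0.076,-0.017,0.135],1],
    [[0.008,0,0.004],[-0.095,-0.021,0.168],1],
    [[0.008,0,0.004],[-0.103,-0.022,0.183],1]
  ]
}}

```text
time: 5.32
tcp_pos: [0.514, 0.2512, 0.0983]
tcp_rot: [[0.714, -0.497, 0.493], [-0.616, -0.78, 0.107], [0.331, -0.38, -0.864]]
force: [6.4, -2.3, -2.8]
gripper_width: 0.172
grip_force: 61.3
```

```bash
python3 st.py
```

```text
5.32 [0.514  0.2512 0.0983] [-54.1217  21.0261  17.5445 133.2982  95.9292   7.0442  99.8735] F [ 6.4398 -2.3256 -2.7797] T [-0.9688 -0.1286 -0.7008] w 0.172 61.3
z err deg 0.28152918532874954 angle -131.04145812910158 T.n -0.11988050795922613
```

{"api": "carry_out", "payload": {
  "series": [
    [[0,0,0],[-0.008,-0.002,0.014],1],
    [[0,0,0],[-0.016,-0.004,0.029],1],
    [[0,0,0],[-0.016,-0.004,0.029],1]
  ]
}}

```text
time: 5.57
tcp_pos: [0.5135, 0.2517, 0.0983]
tcp_rot: [[0.76, -0.424, 0.493], [-0.538, -0.836, 0.109], [0.365, -0.348, -0.863]]
force: [1.2, -3.1, 1.3]
gripper_width: 0.182
grip_force: 107.4
```

```bash
python3 st.py
```

```text
5.57 [0.5135 0.2517 0.0983] [-54.0589  20.9981  17.4812 133.3809  97.2684   6.9673 104.1043] F [ 1.2475 -3.1304  1.2676] T [ 0.2169  0.429  -2.0921] w 0.182 107.4
z err deg 0.3286568849039427 angle -136.59075184893962 T.n -1.96349368790684
```

{"api": "carry_out", "payload": {
  "series": [
    [[0,0,0],[0.006,0.001,-0.011],1],
    [[0,0,0],[0.006,0.001,-0.011],1],
    [[0,0,0],[0.006,0.001,-0.011],-1],
    [[0,0,0],[0.006,0.001,-0.011],-1],
    [[0,0,0],[0.006,0.001,-0.011],-1],
    [[0,0,0],[0.006,0.001,-0.011],-1]
  ]
}}

```text
time: 6.07
tcp_pos: [0.5122, 0.2533, 0.0972]
tcp_rot: [[0.746, -0.45, 0.491], [-0.566, -0.817, 0.111], [0.351, -0.361, -0.864]]
force: [-0.6, -0.6, 0.4]
gripper_width: 0.742
grip_force: 0.0
```

```bash
python3 st.py
python3 - <<'E'
from h import *
n,up,yc=face(12.3);print(n*.12/.25)
E
```

```text
6.07 [0.5122 0.2533 0.0972] [-53.4626  21.0302  16.4706 133.3708  97.2256   7.3265 101.9756] F [-0.6343 -0.6057  0.3699] T [-0.1493  0.5777  0.0148] w 0.742 0.0
z err deg 0.31523922470719334 angle -134.59168707025867 T.n 0.024221675566962957
[-0.2345 -0.0511  0.4157]
```

{"api": "carry_out", "payload": {
  "series": [
    [[0,0,0],[0,0,0],-1],
    [[-0.06,-0.013,0.104],[0,0,0],-1],
    [[-0.118,-0.026,0.208],[0,0,0],-1],
    [[-0.176,-0.038,0.312],[0,0,0],-1],
    [[-0.235,-0.051,0.416],[0,0,0],-1],
    [[-0.29,-0.064,0.52],[0,0,0],-1],
    [[-0.29,-0.064,0.58],[0,0,0],-1]
  ]
}}

```text
time: 6.65
tcp_pos: [0.4535, 0.2411, 0.21]
tcp_rot: [[0.744, -0.451, 0.493], [-0.569, -0.815, 0.113], [0.351, -0.365, -0.863]]
force: [0.5, -0.3, -0.8]
gripper_width: 0.999
grip_force: 0.0
```

```bash
python3 st.py
python3 - <<'E'
from h import *
save("wrist","w2");save("top","t2")
a=cv2.imread("pics/w2.png");b=cv2.imread("pics/t2.png")[170:270,180:300]
b=cv2.resize(b,(480,400),interpolation=cv2.INTER_CUBIC);a=a[:,:]
q=place_of("wrist","knob_grip");print(q[:1])
if q:
  v,u=map(int,q[0]["position"]);c=a[max(0,v-60):v+60,max(0,u-60):u+60];c=cv2.resize(c,(300,300),interpolation=cv2.INTER_CUBIC);b[:0];
  out=np.zeros((400,780,3),np.uint8);out[:,:480]=b;out[:300,480:]=c;cv2.imwrite("pics/k2.png",out)
  print(max(0,v-60),max(0,u-60))
E
```

```text
6.65 [0.4535 0.2411 0.21  ] [-41.3845   3.5752  -4.0438 131.5619  42.0813  24.2992 155.7449] F [ 0.4541 -0.2703 -0.7662] T [-0.1021  0.5141  0.0078] w 0.999 0.0
z err deg 0.49407957178417117 angle -134.4099833381911 T.n 0.001857638131888005
[{'position': [200.9, 331.7], 'confidence': 0.96}]
140 271
```

View pics/k2.png

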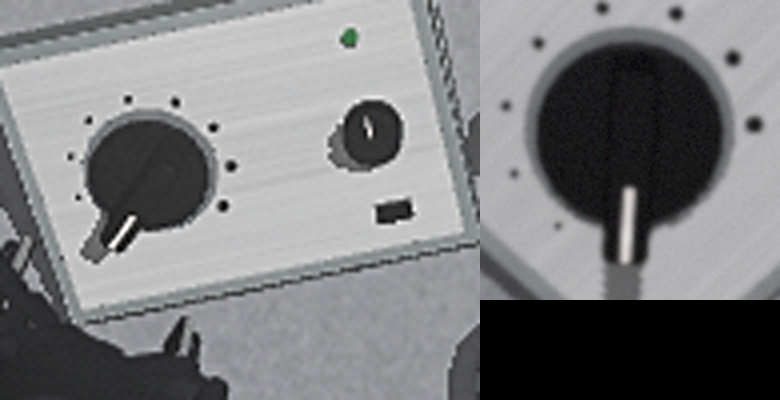

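The pointer is at the lower left, over the dash, and the torque jump to 1.96 N m confirmed the stop. Next I measure the turntable and plan to unwind the wrist.

Run:
```python
from h import *
im=cv2.imread("pics/top1.png")
cams.capture("top");cams.capture("side")
for c in("top","side"):
    t=trace(c,"turntable");q=place_of(c,"handle");print(c,q[0],t[0]["confidence"],t[0]["box"])
l,tp,rr,b=525,160,770,403
c=onz(*ray("top",[(tp+b)/2/2.353+90,(l+rr)/2/2.353+140]),.046);print("axis",c)
k=np.array([.454,-.160]);v=k-c[:2];print(np.linalg.norm(v),np.degrees(np.arctan2(v[1],v[0])))
o=get_obs()
R=np.c_[[1,0,0],[0,1,0],[0,0,1]]
def down(a): a=np.radians(a);y=np.array([np.cos(a),np.sin(a),0]);z=np.array([0,0,-1]);return np.c_[np.cross(y,z),y,z]
for a in(-119,-150,-165,-170):print(a,cmd([.42,.0,.28],down(a)))
```

```text
top {'position': [239.1, 386.1], 'confidence': 0.86} 0.92 [361.9, 157.6, 469.6, 260.6]
side {'position': [248.5, 309.4], 'confidence': 0.58} 0.55 [294.3, 237.7, 415.5, 337.9]
axis [ 0.5334 -0.2396  0.046 ]
0.11243045857242968 134.89739802549656
-119 (array([-0.144, -0.96 ,  0.295]), array([-0.0426,  0.163 ,  0.0237]), 'deg', np.float64(30.6))
-150 (array([-0.144, -0.96 ,  0.295]), array([ 0.0025,  0.1699, -0.1445]), 'deg', np.float64(40.2))
-165 (array([-0.144, -0.96 ,  0.295]), array([ 0.025 ,  0.1703, -0.2258]), 'deg', np.float64(51.1))
-170 (array([-0.144, -0.96 ,  0.295]), array([ 0.0326,  0.17  , -0.2529]), 'deg', np.float64(55.2))
```

{"api": "carry_out", "payload": {
  "series": [
    [[-0.08,-0.1,0.295],[0.025,0.17,-0.226],-1],
    [[-0.144,-0.96,0.295],[0.025,0.17,-0.226],-1],
    [[-0.144,-0.96,0.295],[0.025,0.17,-0.226],-1],
    [[-0.144,-0.96,0.295],[0.025,0.17,-0.226],-1],
    [[-0.144,-0.96,0.295],[0.025,0.17,-0.226],-1],
    [[-0.144,-0.96,0.295],[0.025,0.17,-0.226],-1],
    [[-0.144,-0.96,0.295],[0.025,0.17,-0.226],-1],
    [[-0.144,-0.96,0.295],[0.025,0.17,-0.226],-1]
  ]
}}

```text
time: 7.77
tcp_pos: [0.4481, 0.173, 0.2009]
tcp_rot: [[0.685, -0.624, 0.377], [-0.675, -0.738, 0.004], [0.276, -0.257, -0.926]]
force: [-0.1, -0.0, -0.1]
gripper_width: 1.0
grip_force: 0.0
```

{"api": "carry_out", "payload": {
  "series": [
    [[0,0,0],[0,0,-0.31],-1],
    [[0,0,0],[0,0,-0.31],-1],
    [[0,0,0],[0,0,-0.31],-1],
    [[0,0,0],[0,0,-0.31],-1],
    [[0,0,0],[0,0,-0.31],-1],
    [[0,0,0],[0,0,-0.31],-1],
    [[0,0,0],[0,0,-0.31],-1],
    [[0,0,0],[0,0,-0.31],-1]
  ]
}}

```text
time: 8.43
tcp_pos: [0.4485, 0.1737, 0.2005]
tcp_rot: [[-0.178, -0.961, 0.213], [-0.944, 0.105, -0.313], [0.279, -0.257, -0.925]]
force: [-0.3, -0.0, -0.2]
gripper_width: 1.003
grip_force: 0.0
```

```bash
python3 st.py; python3 -c "
from h import *
o=get_obs();print(o['tcp_rot'])"
```

```text
8.43 [0.4485 0.1737 0.2005] [ -6.9083  20.9232 -47.1897 112.6578  39.899   67.0362  97.6531] F [-0.2624 -0.0465 -0.1938] T [0.3656 0.1938 0.0748] w 1.003 0.0
z err deg 29.288072936528543 angle -78.15316563856952 T.n -0.13444257560487904
[[-0.1781 -0.9606  0.2133]
 [-0.9437  0.1053 -0.3135]
 [ 0.2787 -0.2571 -0.9253]]
```

```bash
cat >> h.py <<'E'
def down(a): a=np.radians(a);y=np.array([np.cos(a),np.sin(a),0]);z=np.array([0,0,-1]);return np.c_[np.cross(y,z),y,z]
E
python3 - <<'E'
from h import *
for a in(-200,-220,-230):print(a,cmd([.42,.0,.28],down(a)))
E
```

```text
-200 (array([-0.114, -0.695,  0.318]), array([ 0.109 ,  0.0591, -0.0633]), 'deg', np.float64(25.1))
-220 (array([-0.114, -0.695,  0.318]), array([ 0.1189,  0.0397, -0.173 ]), 'deg', np.float64(38.4))
-230 (array([-0.114, -0.695,  0.318]), array([ 0.123 ,  0.0295, -0.2278]), 'deg', np.float64(46.9))
```

{"api": "carry_out", "payload": {
  "series": [
    [[-0.114,-0.695,0.318],[0.123,0.03,-0.228],-1],
    [[-0.114,-0.695,0.318],[0.123,0.03,-0.228],-1],
    [[-0.114,-0.695,0.318],[0.123,0.03,-0.228],-1],
    [[-0.114,-0.695,0.318],[0.123,0.03,-0.228],-1],
    [[-0.114,-0.695,0.318],[0.123,0.03,-0.228],-1],
    [[-0.114,-0.695,0.318],[0.123,0.03,-0.228],-1],
    [[-0.114,-0.695,0.318],[0.123,0.03,-0.228],-1],
    [[-0.114,-0.695,0.318],[0.123,0.03,-0.228],-1]
  ]
}}

```text
time: 9.1
tcp_pos: [0.4206, -0.0031, 0.2805]
tcp_rot: [[-0.769, -0.64, 0.0], [-0.64, 0.769, 0.002], [-0.001, 0.001, -1.0]]
force: [0.9, 0.5, 0.0]
gripper_width: 1.001
grip_force: 0.0
```

{"api": "carry_out", "payload": {
  "series": [
    [[0,0,0],[0,0,-0.31],-1],
    [[0,0,0],[0,0,-0.31],-1],
    [[0,0,0],[0,0,-0.31],-1],
    [[0,0,0],[0,0,-0.31],-1],
    [[0,0,0],[0,0,-0.31],-1],
    [[0,0,0],[0,0,-0.31],-1],
    [[0,0,0],[0,0,-0.31],-1],
    [[0,0,0],[0,0,-0.31],-1]
  ]
}}

```text
time: 9.77
tcp_pos: [0.4199, 0.0002, 0.2803]
tcp_rot: [[-0.963, 0.27, 0.0], [0.27, 0.963, -0.002], [-0.001, -0.002, -1.0]]
force: [-0.1, 0.6, 0.3]
gripper_width: 1.004
grip_force: 0.0
```

```bash
python3 st.py
python3 - <<'E'
from h import *
o=get_obs();print(o['tcp_rot'])
for a in(-310,-330):print(a,cmd([.42,-.1,.28],down(a)))
E
```

```text
9.77 [0.4199 0.0002 0.2803] [ 24.6377   5.8174 -34.3052 110.086    3.7596  65.1716  63.2189] F [-0.1417  0.562   0.3139] T [-0.0125 -0.015  -0.0423] w 1.004 0.0
z err deg 30.028027922235683 angle 31.5040684362794 T.n -0.02893151593131699
[[-0.9628  0.2701  0.    ]
 [ 0.2701  0.9628 -0.0024]
 [-0.0007 -0.0023 -1.    ]]
-310 (array([ 0.   , -0.401, -0.001]), array([ 0.0008, -0.0002, -0.1352]), 'deg', np.float64(24.3))
-330 (array([ 0.   , -0.401, -0.001]), array([ 0.0007, -0.0003, -0.2463]), 'deg', np.float64(44.3))
```

{"api": "carry_out", "payload": {
  "series": [
    [[0.144,-0.648,0],[0.001,0,-0.19],-1],
    [[0.144,-0.648,0],[0.001,0,-0.19],-1],
    [[0.144,-0.648,0],[0.001,0,-0.19],-1],
    [[0.144,-0.648,0],[0.001,0,-0.19],-1],
    [[0.144,-0.648,0],[0.001,0,-0.19],-1],
    [[0.144,-0.648,0],[0.001,0,-0.19],-1]
  ]
}}

```text
time: 10.27
tcp_pos: [0.4563, -0.1643, 0.2797]
tcp_rot: [[-0.642, 0.767, -0.001], [0.767, 0.642, 0.001], [0.001, -0.0, -1.0]]
force: [0.1, 1.3, -0.7]
gripper_width: 1.002
grip_force: 0.0
```

```bash
python3 st.py
python3 - <<'E'
from h import *
save("wrist","w3");q=place_of("wrist","handle");print(q[:1]);s=place_of("wrist","stand");print(s[:1])
rs=[ray("wrist",q[0]["position"])] if q else []
print(tri(rs+[ray("top",[239.6,387.1]),ray("side",[249.5,309])]),onz(*rs[0],.115))
if s: print(onz(*ray("wrist",s[0]["position"]),0))
print(get_obs()["tcp_rot"])
E
```

```text
10.27 [ 0.4563 -0.1643  0.2797] [ 32.7683  11.3335 -22.7372 103.3136   4.7265  66.3506  48.4496] F [ 0.081   1.2784 -0.6558] T [ 0.0466  0.0375 -0.0214] w 1.002 0.0
z err deg 30.049641906881384 angle 65.65163594614427 T.n -0.045275622139959386
[{'position': [185.1, 330.6], 'confidence': 0.86}]
[{'position': [236.1, 335.4], 'confidence': 0.79}]
(array([ 0.4577, -0.157 ,  0.1145]), np.float64(0.0032956202303608515)) [ 0.4608 -0.156   0.115 ]
[ 0.5363 -0.2285 -0.    ]
[[-0.6513  0.7588  0.0002]
 [ 0.7588  0.6513  0.0015]
 [ 0.001   0.0011 -1.    ]]
```

View pics/w3.png

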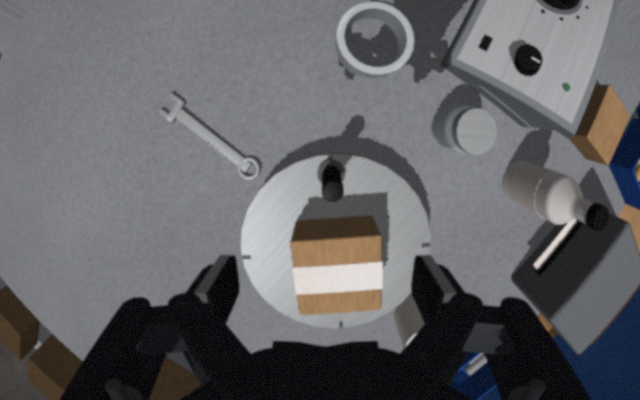

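{"api": "carry_out", "payload": {
  "series": [
    [[0.006,0.022,-0.16],[0,0,0],-1],
    [[0.006,0.022,-0.32],[0,0,0],-1],
    [[0.006,0.022,-0.48],[0,0,0],-1],
    [[0.006,0.022,-0.61],[0,0,0],-1],
    [[0.006,0.022,-0.727],[0,0,0],-1],
    [[0.006,0.022,-0.727],[0,0,0],1],
    [[0.006,0.022,-0.727],[0,0,0],1],
    [[0.006,0.022,-0.727],[0,0,0],1]
  ]
}}

```text
time: 11.08
tcp_pos: [0.4587, -0.1565, 0.1009]
tcp_rot: [[-0.648, 0.762, 0.003], [0.762, 0.648, 0.001], [-0.001, 0.003, -1.0]]
force: [1.0, -0.5, 0.5]
gripper_width: 0.605
grip_force: 0.0
```

{"api": "carry_out", "payload": {
  "series": [
    [[0,0,0],[0,0,0],1],
    [[0,0,0],[0,0,0],1],
    [[0,0,0],[0,0,0],1],
    [[0,0,0],[0,0,0],1],
    [[0,0,0],[0,0,0],1]
  ]
}}

```text
time: 11.5
tcp_pos: [0.4589, -0.1574, 0.1013]
tcp_rot: [[-0.646, 0.763, 0.005], [0.763, 0.646, 0.0], [-0.003, 0.004, -1.0]]
force: [-0.5, 1.7, 9.2]
gripper_width: 0.246
grip_force: 58.2
```

```bash
python3 st.py
python3 - <<'E'
from h import *
o=get_obs();c=np.array([.535,-.236]);p=np.array([.4577,-.158])
for a in range(8,97,8):
    t=np.radians(a);M=np.array([[np.cos(t),-np.sin(t)],[np.sin(t),np.cos(t)]]);print(a,(c+M@(p-c)-p)/.25,round(a*.8/180,3))
E
```

```text
11.5 [ 0.4589 -0.1574  0.1013] [ 29.2288  22.9537 -21.1849 116.7493  12.049   42.0786  40.8554] F [-0.5351  1.6678  9.1994] T [0.1616 0.3267 0.0617] w 0.246 58.2
z err deg 29.741378258416912 angle 65.26354732446771 T.n -0.060326336037906804
8 [-0.0404 -0.0461] 0.036
16 [-0.074  -0.0973] 0.071
24 [-0.1002 -0.1527] 0.107
32 [-0.1184 -0.2113] 0.142
40 [-0.1282 -0.2717] 0.178
48 [-0.1296 -0.333 ] 0.213
56 [-0.1224 -0.3939] 0.249
64 [-0.1068 -0.4531] 0.284
72 [-0.0831 -0.5097] 0.32
80 [-0.0518 -0.5623] 0.356
88 [-0.0134 -0.6101] 0.391
96 [ 0.0312 -0.6521] 0.427
```

{"api": "carry_out", "payload": {
  "series": [
    [[-0.021,-0.022,0],[0,0,0.018],1],
    [[-0.04,-0.046,0],[0,0,0.036],1],
    [[-0.058,-0.071,0],[0,0,0.053],1],
    [[-0.074,-0.097,0],[0,0,0.071],1],
    [[-0.088,-0.125,0],[0,0,0.089],1],
    [[-0.1,-0.153,0],[0,0,0.107],1],
    [[-0.11,-0.182,0],[0,0,0.124],1],
    [[-0.118,-0.211,0],[0,0,0.142],1]
  ]
}}

```text
time: 12.17
tcp_pos: [0.4292, -0.2066, 0.1012]
tcp_rot: [[-0.915, 0.403, 0.002], [0.403, 0.915, 0.004], [-0.001, 0.005, -1.0]]
force: [-3.3, 17.7, 16.1]
gripper_width: 0.243
grip_force: 60.8
```

```bash
python3 st.py
```

```text
12.17 [ 0.4292 -0.2066  0.1012] [ 40.9861  23.348  -27.4822 117.3565  15.2863  42.6395  70.3471] F [-3.3258 17.6866 16.1153] T [3.4806 0.6407 1.1142] w 0.243 60.8
z err deg 29.817397761905635 angle 40.03993188874235 T.n -0.8036861889197952
```

{"api": "carry_out", "payload": {
  "series": [
    [[-0.006,-0.03,0],[0,0,0.018],1],
    [[-0.01,-0.06,0],[0,0,0.036],1],
    [[-0.012,-0.091,0],[0,0,0.053],1],
    [[-0.011,-0.122,0],[0,0,0.071],1],
    [[-0.009,-0.152,0],[0,0,0.089],1],
    [[-0.004,-0.183,0],[0,0,0.107],1],
    [[0.003,-0.213,0],[0,0,0.124],1],
    [[0.012,-0.242,0],[0,0,0.142],1]
  ]
}}

```text
time: 12.83
tcp_pos: [0.4313, -0.2713, 0.101]
tcp_rot: [[-1.0, -0.027, 0.0], [-0.027, 1.0, -0.0], [-0.0, -0.0, -1.0]]
force: [-3.9, 2.8, 10.9]
gripper_width: 0.239
grip_force: 60.6
```

```bash
python3 st.py
```

```text
12.83 [ 0.4313 -0.2713  0.101 ] [ 50.711   27.0246 -32.5862 112.6609  19.9499  45.8256  98.4131] F [-3.9493  2.8008 10.9035] T [0.7208 0.825  0.8287] w 0.239 60.6
z err deg 29.976360878557973 angle 12.365842651556763 T.n 0.27769530806411963
```

{"api": "carry_out", "payload": {
  "series": [
    [[0.011,-0.029,0],[0,0,0.018],1],
    [[0.024,-0.057,0],[0,0,0.036],1],
    [[0.039,-0.084,0],[0,0,0.053],1],
    [[0.055,-0.109,0],[0,0,0.071],1],
    [[0.073,-0.134,0],[0,0,0.089],1],
    [[0.093,-0.157,0],[0,0,0.107],1],
    [[0.102,-0.167,0],[0,0,0.107],1],
    [[0.102,-0.167,0],[0,0,0.107],1]
  ]
}}

```text
time: 13.5
tcp_pos: [0.4577, -0.3135, 0.1009]
tcp_rot: [[-0.936, -0.352, 0.001], [-0.352, 0.936, -0.0], [-0.001, -0.001, -1.0]]
force: [-0.1, -0.7, 5.9]
gripper_width: 0.238
grip_force: 60.4
```

```bash
python3 st.py
```

```text
13.5 [ 0.4577 -0.3135  0.1009] [ 54.8581  31.5822 -36.3758 106.2851  23.9479  49.8547 117.3755] F [-0.1387 -0.7357  5.8832] T [-0.202   0.1504  0.0266] w 0.238 60.4
z err deg 29.923671647574853 angle -9.531354762715146 T.n 0.10571235993182716
```

Force is nearly zero, so the table is sitting at the notch. I release and rise straight up.

{"api": "carry_out", "payload": {
  "series": [
    [[0,0,0],[0,0,0],-1],
    [[0,0,0],[0,0,0],-1],
    [[0,0,0],[0,0,0],-1],
    [[0,0,0],[0,0,0],-1],
    [[0,0,0],[0,0,0],-1],
    [[0,0,0],[0,0,0],-1],
    [[0,0,0.12],[0,0,0],-1],
    [[0,0,0.24],[0,0,0],-1]
  ]
}}

```text
time: 14.17
tcp_pos: [0.4553, -0.3115, 0.1586]
tcp_rot: [[-0.936, -0.352, -0.004], [-0.352, 0.936, 0.004], [0.002, 0.005, -1.0]]
force: [0.7, -1.7, -0.3]
gripper_width: 1.004
grip_force: 0.0
```

{"api": "carry_out", "payload": {
  "series": [
    [[0,0,0.15],[0,0,0],-1],
    [[0,0,0.3],[0,0,0],-1],
    [[0,0,0.45],[0,0,0],-1],
    [[-0.2,0.3,0.6],[0,0,0],-1],
    [[-0.4,0.4,0.6],[0,0,0],-1],
    [[-0.4,0.4,0.6],[0,0,0],-1],
    [[-0.4,0.4,0.6],[0,0,0],-1],
    [[-0.4,0.4,0.6],[0,0,0],-1]
  ]
}}

```text
time: 14.83
tcp_pos: [0.3541, -0.2092, 0.3104]
tcp_rot: [[-0.935, -0.354, -0.002], [-0.354, 0.935, -0.001], [0.002, -0.0, -1.0]]
force: [-0.2, -0.4, -0.7]
gripper_width: 1.001
grip_force: 0.0
```

```bash
python3 st.py
python3 - <<'E'
from h import *
save("top","t4");save("side","s4")
h={c:place_of(c,"handle") for c in("top","side")}
if all(h.values()):
    p,e=tri([ray(c,h[c][0]["position"]) for c in h]);print(p,e,np.degrees(np.arctan2(p[1]+.237,p[0]-.5345))%360-135)
b=cv2.imread("pics/t4.png")[80:340,130:490];cv2.imwrite("pics/t4c.png",cv2.resize(b,(800,578),interpolation=cv2.INTER_CUBIC))
E
```

```text
14.83 [ 0.3541 -0.2092  0.3104] [ 66.3786   4.6674 -45.2347 107.3762   3.6551  69.4598 130.6561] F [-0.1913 -0.4419 -0.6671] T [-0.0163 -0.0431  0.0091] w 1.001 0.0
z err deg 30.13436044784442 angle -9.69719974421045 T.n 0.02044585641749224
[ 0.4566 -0.3134  0.1148] 0.0024042905326976086 89.46056319162912
```

View pics/t4c.png

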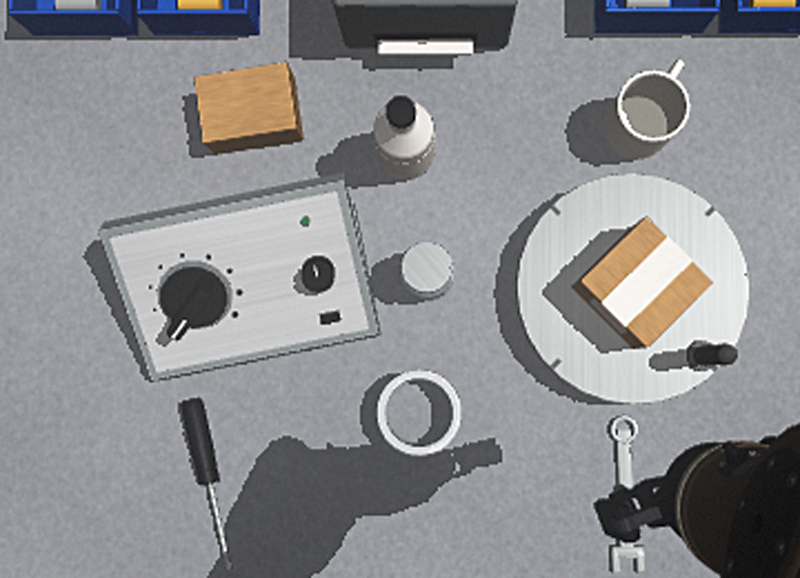

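The top view shows the turntable a quarter turn on, with the handle at about (715,353). The knob pointer is at off, near (178,328). The small knob and the bystanders have not moved, and the arm is clear.

```bash
python3 -c "
from plant import r
print(r.sign_off())"
```

```text
the job is handed in; nothing more can be done
None
```

The drive knob is at its off stop, and after that the turntable went one quarter turn anticlockwise into the next notch (about 89.5° by camera); nothing else was moved, and the job was handed in at about 15 s with the arm clear.

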